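Open the paging line and hold the talk bar

ROBOT

A 7-joint arm with a two-finger parallel gripper is mounted at the origin on the work surface. World frame = base frame: x ahead of the robot, y to its left, z up, the work surface at z = 0. Lengths are in mm, angles in rad, forces in N, time in s.
With the tool pointing down it reaches from about 400 to 875 mm from the base axis. Payload 19.3 kg.
Tool frame: the origin (TCP) lies at the very end of the fingers, on their centre line; the grasp point (between the pads) lies 19 mm behind it (grip_point_offset is the z of the grasp point in the tool frame, in mm); z points along the fingers, x is the direction in which the jaws open and shut, and the axes are right-handed (so a half turn about z gives the same grasp; the last joint's range is limited). The gripper opens to 85 mm and grips with 20 to 120 N. Pads are 22 mm wide; open, the fingers measure 114 mm over their backs; the gripper's body (76 mm by 85 mm) begins 54 mm behind the grasp point. The pads swing forward as they close: fully open they stand 13 mm farther back than shut.
Start: joints at [1.135, 0.521, -0.036, 1.599, 0.021, 1.021, -0.113], TCP at [223.532, -583.65, 201.491] pointing down, gripper open.
Joint ranges: [-2.91, 2.91], [-0.3, 2.13], [-1.5, 1.42], [0.17, 2.43], [-1.26, 4.41], [0.16, 1.93], [-2.52, 2.52]. Speed limits (rad/s): [1.89, 1.89, 2.39, 2.39, 3.01, 3.01, 3.01].

INTERFACE

Orientations are given as a 3x3 rotation matrix whose columns are the frame's x, y, z axes.
In Python, from workcell import movep, movel, goto_joints, open_gripper, clamp, wait, inverse_kinematics, read_state, camera, PlanningError, finish_job, grip_point_offset gives the robot as it stands. Calls block until the motion is done:
- movep(position, orientation): joint-space move of the TCP to a pose.
- movel(position, frame=None, max_speed=150, guard=None): straight line of the TCP; frame=None keeps the orientation; max_speed is the mean speed in mm/s. With guard (N) it stops when the force on the tool has changed by that much, and returns True; else False.
- goto_joints(angles): joint-space move.
- open_gripper() and clamp(): open the fingers fully, or close them until they stop; the grip force is fixed at half the most.
- wait(seconds).
- inverse_kinematics(position, orientation): joint angles nearest the present ones, or None.
- read_state(): the state.
- camera(name): name is "scene" or "top"; returns a dict with "image" (480x640x3 uint8, blue, green, red), "range_z" (480x640 float32, mm along the optical axis (not along the pixel's ray), 0 where there is no reading), "fx", "fy", "cx", "cy" (pixels), "cam_to_world" (4x4, takes a point from camera to world coordinates). Camera axes: x right, y up, looking along -z (the intrinsics and any distortion apply to the point x, -y, -z); pixel columns grow to the right and rows downward; lengths in mm; the calibration is good to about 2 mm. A picture is of the moment at which its call begins.
A pose or a line that the arm cannot do raises PlanningError and nothing moves.
- finish_job(): hands the job in, once; it reports no verdict.
The state is a dict: "time": time; "qpos": joint angles; "qvel": joint speeds; "joint_efforts": joint torques, N m; "eef_pos": TCP position; "tool_rot": TCP orientation; "ft_force": force on the tool from outside, world axes, zero at the start; "torque": the same for the moment, N m; "finger_gap": finger opening in mm.
Only numpy, scipy, OpenCV 4.12 (cv2) and the standard library are available. Lean on these libraries where they do the work, as an engineer would, in place of code of your own. Each camera call takes 0.05 s, during which the arm holds its last target. There are 200 camera calls.

TASK

Get the desk paging set ready to speak, using only the closed fingertips: first switch on the amplifier by pressing down the raised far half of its rocker, then press the round key on the zone selector fully in, then press the talk bar on the microphone base fully down and keep it held; the program finishes while still holding it down. Keep to that order, do not press the square or the long key, and do not lift or shift the boxes or anything else on the desk.

Things in the scene. Friction and masses are not known exactly. Their poses are not given: they have to be found in the camera images.
- amp: The small desk amplifier: grey box 55 mm high, 0.9 kg, large black rocker on top, vent slots beside it, two knobs on the front. 140 mm deep (x) by 120 mm wide (y), loose, yawed up to 0.25 rad, left, middle or right on the desk. Origin: centre of underside, on the desk; x to its back (away from the robot), y to its left, z up. Rocker pivot along y at (5, 22, 60) mm.
- amp_rocker (a joint): Angle of the rocker, a black shallow-V paddle 60 mm long (box's x), 34 mm wide, two 30 mm halves. -0.2 rad = off: near half flat, far half up at 0.4 rad, far edge 12 mm higher. +0.2 = on: far half down flat, its top 66 mm above the desk. Counts as on above 0.1. Starts -0.2 to -0.16. Friction holds it where left; pressing the far half takes about 2 N.
- rocker_far (a point): Point on the top face of the rocker's far half, 18 mm from the pivot towards the box's back: the place to press. It moves with the rocker: about 72 mm above the desk when off, 66 mm when on.
- selector: The zone selector: plain grey box 45 mm high with an aluminium top face, about 0.85 kg, with three white keys of different shape on top: round, square and long. 140 mm deep (x) by 120 mm wide (y), loose, yawed up to 0.25 rad, left, middle or right on the desk. Origin: centre of underside, on the desk; x to its back (away from the robot), y to its left, z up. 
- key_round (a joint): How far the round key is down, 0 to 0.007 m. It counts as pressed in above 0.005. Pressed straight down it slides 7 mm with about 2 N of friction, has no return spring and stays as deep as it was pushed. Starts 0 to 1 mm down.
- key_round_top (a point): Centre of the top of the round white key, 26 mm across, at (-33, -28) mm in the selector's frame (front right corner seen from the robot); its top is 57 mm above the desk when up, 50 mm when fully down, and the housing's top face is at 45 mm. Moves with the key.
- key_square (a joint): How far the square key is down, 0 to 0.007 m; must stay under 0.004. Pressed straight down it slides 7 mm with about 2 N of friction, has no return spring and stays as deep as it was pushed. Starts 0 to 1 mm down.
- key_square_top (a point): Centre of the top of the square white key, 26 x 26 mm, 57 mm above the desk, at (33, -28) mm in the selector's frame. Not to be pressed.
- key_long (a joint): How far the long key is down, 0 to 0.007 m; must stay under 0.004. Pressed straight down it slides 7 mm with about 2 N of friction, has no return spring and stays as deep as it was pushed. Starts 0 to 1 mm down.
- key_long_top (a point): Centre of the top of the long white key, 52 mm (along x) by 18 mm, 57 mm above the desk, at (0, 30) mm in the selector's frame. Not to be pressed.
- mic_base: The microphone base: grey box 40 mm high, 0.9 kg, wide black talk bar near its front edge, upright gooseneck microphone (180 mm high, head 18 mm) at the back left corner, (52, 40) mm. 140 mm deep (x) by 120 mm wide (y), loose, yawed up to 0.25 rad, left, middle or right on the desk. Origin: centre of underside, on the desk; x to its back (away from the robot), y to its left, z up. 
- talk_bar (a joint): How far the talk bar is down, 0 (up) to 0.007 m (fully down). A spring pushes it back up: about 2 N starts it, about 6 N holds it fully down. It counts as held down above 0.0045.
- talk_bar_top (a point): Centre of the top of the talk bar, 66 mm wide (along the base's y) by 26 mm, at (-38, 0) mm in the base's frame; its top is 52 mm above the desk when up, 45 mm when fully down. Moves with the bar.
- stapler: Black stapler, 130 x 34 x 45 mm, lying along x between the left and middle boxes. Bystander, loose; origin at the centre of its underside, on the desk.
- tape_roll: Roll of clear tape lying flat, 60 mm across, 20 mm high, between the middle and right boxes. Bystander, loose; origin at the centre of its underside, on the desk.
- eraser: White eraser, 45 x 20 x 12 mm, behind the tape roll. Bystander, loose; origin at the centre of its underside, on the desk.
- mug: White mug, 80 mm across, 95 mm high, at the back left. Bystander, loose; origin at the centre of its underside, on the desk.
- hole_punch: Steel and black hole punch, 110 x 110 x 57 mm, at the back, right of the open logbook. Bystander, loose; origin at the centre of its underside, on the desk.
There are look-alikes about, which are no part of the job. What is shaped like the mic_base but blue is not meant. Leave any pink look-alike of the selector alone.

How it is judged (in metres and radians):
On the way, in this order (a step that is already met when the one before it is completed fails the run):
1. the amplifier's rocker is switched on (value of joint amp_rocker above 0.1 rad), for 0.1 s.
2. the round key is pressed fully in (value of joint key_round above 0.005 m), for 0.1 s.
3. the talk bar is held down by the fingers (value of joint talk_bar above 0.0045 m and contact force between the fingers and talk_bar above 1 N), for 0.2 s.
At the end, for the whole second after the job is handed in: Rocker on (above 0.1 rad), round key in by more than 5 mm, square and long keys less than 4 mm down, talk bar held more than 4.5 mm down by the fingers with more than 1 N, all boxes and desk things within 30 mm of where they started (all of step 3 and value of joint amp_rocker above 0.1 rad and value of joint key_round above 0.005 m and value of joint each of key_square, key_long below 0.004 m and distance of each of amp, selector, mic_base, stapler, tape_roll, eraser, mug, hole_punch from where it was at the start of the episode below 0.03 m); the arm keeps its last pose, push and grip.
It fails at once if the round key is pressed before the amplifier is on (value of joint key_round above 0.004 m and value of joint amp_rocker below 0.05 rad).
It fails at once if the talk bar is pressed before the amplifier is on and the round key is in (value of joint talk_bar above 0.003 m and (value of joint amp_rocker below 0.05 rad or value of joint key_round below 0.0045 m)).
It fails at once if the square or the long key is pressed (value of joint any of key_square, key_long above 0.004 m).
It fails at once if one of the boxes or a desk thing is lifted more than 12 mm, or a box tipped (height (world z) of any of amp, selector, mic_base, stapler, tape_roll, eraser, mug, hole_punch above 0.012 m or angle between any of amp, selector, mic_base's own z axis and vertical above 0.15 rad).
It fails at once if one of the boxes or a desk thing is shifted more than 30 mm (distance of any of amp, selector, mic_base, stapler, tape_roll, eraser, mug, hole_punch from where it was at the start of the episode above 0.03 m).
It also fails if it takes over 48 s, if anything falls off the work surface, if the arm or the gripper's body presses on something with over 40 N, if the wrist force passes 120 N, or if a joint passes its speed limit or range.

## Working session

There is one attempt and no reset: what is moved stays moved. The work goes in short steps, each a Python script; the robot and the scene stay as the last script left them, time stands still between calls to the robot, and variables do not carry over. Pictures are saved under pics/ and viewed, about 8 in all and at most 12, crops included, and the job is handed in when it is done.

```bash
mkdir -p pics; ls; python3 - <<'E'
from workcell import *
import cv2,numpy as np
for n in("scene","top"):
    c=camera(n);cv2.imwrite(f"pics/{n}1.png",c["image"]);np.savez(f"{n}1.npz",**c)
    print(n,c["fx"],c["fy"],c["cx"],c["cy"],np.round(c["cam_to_world"],3).tolist(),[k for k in c], (c["range_z"]>0).mean())
print(read_state()["time"],grip_point_offset)
E
```

```text
pics
scene 441.4806549497027 441.4806549497027 321.68231829384996 239.33621646651795 [[0.847, -0.364, 0.387, 938.067], [0.531, 0.589, -0.609, -593.097], [-0.006, 0.722, 0.692, 807.183], [0.0, 0.0, 0.0, 1.0]] ['image', 'range_z', 'fx', 'fy', 'cx', 'cy', 'cam_to_world'] 0.9959016927083333
top 535.301936875512 535.301936875512 317.0996041655488 234.50485294498355 [[0.013, 0.99, -0.138, 407.903], [-1.0, 0.013, -0.001, 1.638], [0.001, 0.138, 0.99, 1050.92], [0.0, 0.0, 0.0, 1.0]] ['image', 'range_z', 'fx', 'fy', 'cx', 'cy', 'cam_to_world'] 0.996005859375
0.1 -18.700000000000003
```

View pics/top1.png

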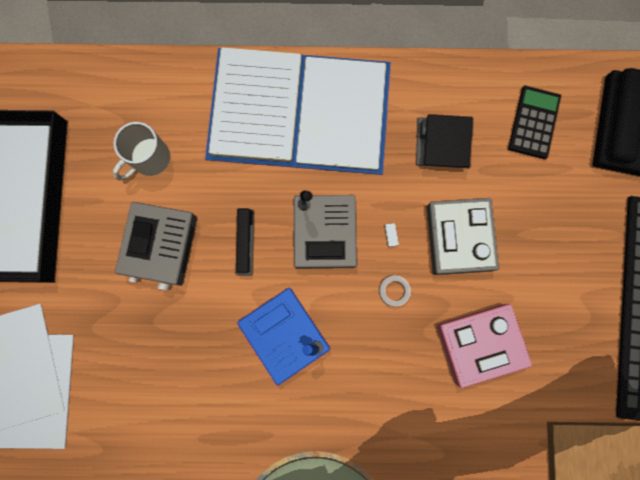

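View pics/scene1.png

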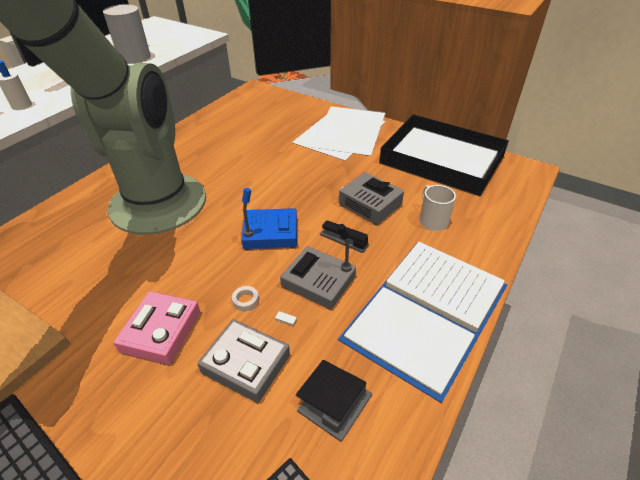

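Candidates, as top-view pixels:
- **Rocker:** the grey amp's rocker at (142,238). The black stapler (244,240) and the mic's talk bar are also dark.
- **Selector:** the aluminium box at (463,236), with its round key at (481,251). The pink look-alike at (484,345) has its round key at (500,326), so I exclude it.
- **Mic base:** the grey box at (325,231), with its talk bar at (325,250). The blue look-alike at (284,336) is excluded.

Next I'll measure these from both views and check a close crop.

```bash
cat > h.py <<'E'
import numpy as np,cv2
def cloud(c):
    v,u=np.mgrid[:480,:640]; z=c["range_z"].astype(float)
    p=np.stack([(u-c["cx"])/c["fx"]*z,-(v-c["cy"])/c["fy"]*z,-z,np.ones_like(z)],-1)
    return (p@c["cam_to_world"].T)[...,:3]
def rect(xy):
    (cx,cy),(w,h),a=cv2.minAreaRect(xy.astype(np.float32)); 
    return np.round([cx,cy,w,h,(a+45)%90-45],1)
E
python3 - <<'E'
from h import *
T=dict(np.load("top1.npz"));S=dict(np.load("scene1.npz"))
PT,PS=cloud(T),cloud(S)
print("desk z",np.median(PT[300:330,200:230,2]),np.median(PS[300:310,150:160,2]),np.median(PS[140:150,260:270,2]))
R={"amp":(55,(155,243)),"sel":(45,(463,235)),"mic":(40,(325,230))}
for n,(h,(u,v)) in R.items():
    c0=PT[v,u,:2]
    for cn,C,P in(("top",T,PT),("scene",S,PS)):
        near=(np.linalg.norm(P[...,:2]-c0,axis=-1)<105)
        g=C["image"].max(-1).astype(int); b,gg,r=[C["image"][...,i].astype(int) for i in range(3)]
        grey=abs(r-b)<40
        top=near&grey&(abs(P[...,2]-h)<4)
        top=cv2.morphologyEx(top.astype(np.uint8),cv2.MORPH_OPEN,np.ones((3,3)))>0
        print(n,cn,"topface z",np.round(np.median(P[top][:,2]),1),"rect",rect(P[top][:,:2]),top.sum())
        hi=near&(P[...,2]>h+6)&(P[...,2]<h+25)
        k,l,st,ce=cv2.connectedComponentsWithStats(hi.astype(np.uint8))
        for i in range(1,k):
            if st[i,4]>25:
                q=P[l==i];print("   part px",ce[i].round(),st[i,4],"z",np.percentile(q[:,2],[5,50,95]).round(1),"rect",rect(q[:,:2]),"grey",np.median(g[l==i]))
a=T["image"][180:300,90:210];b=T["image"][180:300,265:385];c=T["image"][180:300,400:520]
cv2.imwrite("pics/crop1.png",cv2.resize(np.hstack([a,b,c]),(798,266),interpolation=cv2.INTER_CUBIC))
E
```

```text
desk z -1.0594001631869787 46.009473731395644 -0.4905897551661269
amp top topface z 54.0 rect [528.3 309.2 119.5 137.6  -9.8] 3495
   part px [140. 237.] 582 z [62.9 66.6 74.8] rect [536.3 331.8  36.7  57.3  -9.5] grey 28.0
amp scene topface z 54.6 rect [529.7 307.8 122.6 139.1  -9.6] 1115
   part px [377. 184.] 161 z [63.1 66.9 75.4] rect [536.4 329.7  36.7  59.5  -8.5] grey 38.0
sel top topface z 44.5 rect [ 550.3 -275.9  138.7  117.9    4.7] 3376
   part px [479. 216.] 189 z [52.2 55.1 58.1] rect [ 585.9 -301.9   25.6   27.3    7.5] grey 212.0
   part px [450. 235.] 267 z [52.1 54.9 58.2] rect [ 548.6 -247.4   51.4   19.     4.4] grey 213.0
   part px [483. 251.] 151 z [52.6 55.6 58.9] rect [ 520.2 -307.4   23.9   24.4  -15.3] grey 212.0
sel scene topface z 45.6 rect [ 553.8 -278.4  138.7  120.1    4.2] 3140
   part px [252. 339.] 229 z [52.1 55.9 58. ] rect [ 551.  -248.8   53.    19.4    6.2] grey 233.0
   part px [220. 355.] 134 z [52.7 56.4 58.7] rect [ 522.3 -308.7   24.2   24.3   -7.8] grey 233.0
   part px [248. 369.] 188 z [53.5 56.1 58.2] rect [ 588.4 -303.8   26.3   26.9    3.9] grey 233.0
mic top topface z 39.0 rect [557.5 -11.5 137.8 117.5   1.4] 3213
   part px [303. 204.] 85 z [46.5 49.1 53.3] rect [605.7  29.7  22.6  17.8 -18. ] grey 57.0
   part px [325. 250.] 485 z [47.7 50.8 54. ] rect [519.2 -12.4  25.1  64.    0.6] grey 40.0
mic scene topface z 39.8 rect [ 5.597e+02 -1.340e+01  1.409e+02  1.205e+02  5.000e-01] 1880
   part px [304. 263.] 252 z [48.2 51.5 54.2] rect [521.  -15.3  27.   67.3   1.7] grey 40.0
   part px [346. 266.] 69 z [47.2 49.9 58.4] rect [609.7  26.9  21.1  22.6  29.5] grey 69.0
```

View pics/crop1.png

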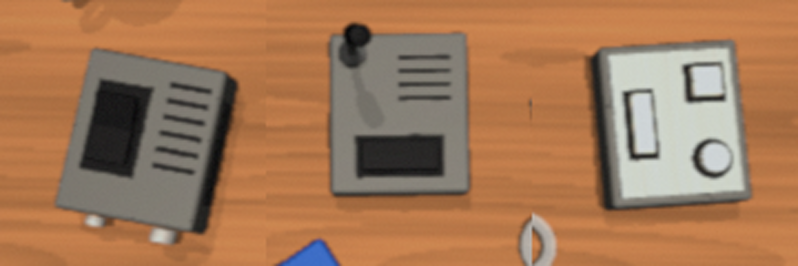

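The crop confirms the choice: amp on the left with its far half raised, grey mic base in the middle with its bar at the front, aluminium selector on the right with its round key front right. Sizes and heights agree in both views to about 2 mm. Next I'll close the fingers and press the rocker.

```bash
cat >> h.py <<'E'
from workcell import *
def down(yaw):
    """tool pointing down, tool y along the box's x (or -x), whichever turns the joints less"""
    c,s=np.cos(yaw),np.sin(yaw); out=[]
    for k in(1,-1):
        y=k*np.array([c,s,0]);z=np.array([0,0,-1.]);out.append(np.column_stack([np.cross(y,z),y,z]))
    return out
def over(xy,yaw,z):
    q=np.array(read_state()["qpos"]);best=None
    for R in down(yaw):
        j=inverse_kinematics([*xy,z],R)
        if j is not None:
            d=abs(np.array(j)-q).max()
            if best is None or d<best[0]:best=(d,R)
    movep([*xy,z],best[1]);return best[1]
def show(t):
    s=read_state();print(t,"t",round(s["time"],2),"tcp",np.round(s["eef_pos"],1),"F",np.round(s["ft_force"],1),"gap",round(s["finger_gap"],1))
E
python3 - <<'E'
from h import *
p=read_state()["eef_pos"]
movel([p[0],p[1],270]);clamp();show("closed")
yaw=np.deg2rad(-9.5);piv=np.array([537,330.2]);xy=piv+19*np.array([np.cos(yaw),np.sin(yaw)])
over(xy,yaw,270);show("over")
movel([*xy,90]);show("near")
c=camera("scene");cv2.imwrite("pics/amp2.png",cv2.resize(c["image"][100:260,260:460],(800,640))[:600])
print(movel([*xy,64.5],max_speed=20,guard=15));show("pressed")
wait(.2);movel([*xy,110]);
for n in("scene","top"):np.savez(n+"2.npz",**camera(n))
show("up")
P=cloud(dict(np.load("scene2.npz")))
m=(np.linalg.norm(P[...,:2]-piv,axis=-1)<45)&(P[...,2]>61)&(P[...,2]<85)
q=P[m];ax=(q[:,:2]-piv)@[np.cos(yaw),np.sin(yaw)]
for a in range(-30,31,10):
    w=abs(ax-a)<5;print(a,w.sum(),np.median(q[w,2]).round(1) if w.any() else None)
E
```

```text
closed t 1.48 tcp [ 223.4 -583.3  270. ] F [-0.1 -0.6 -0.7] gap 0.5
over t 4.86 tcp [556.1 326.4 269.9] F [-0.1 -0.2  0.1] gap 0.4
near t 6.21 tcp [556.1 327.4  90.9] F [0.9 1.1 0.3] gap -0.1
False
pressed t 7.68 tcp [555.8 327.1  64.6] F [ 0.1 -0.3  0.2] gap 0.0
up t 8.43 tcp [555.6 326.7 109.7] F [-0.1 -0.1 -0.6] gap 0.0
-30 13 64.8
-20 26 65.4
-10 30 65.3
0 27 65.7
10 21 68.9
20 25 72.3
30 18 73.5
```

View pics/amp2.png

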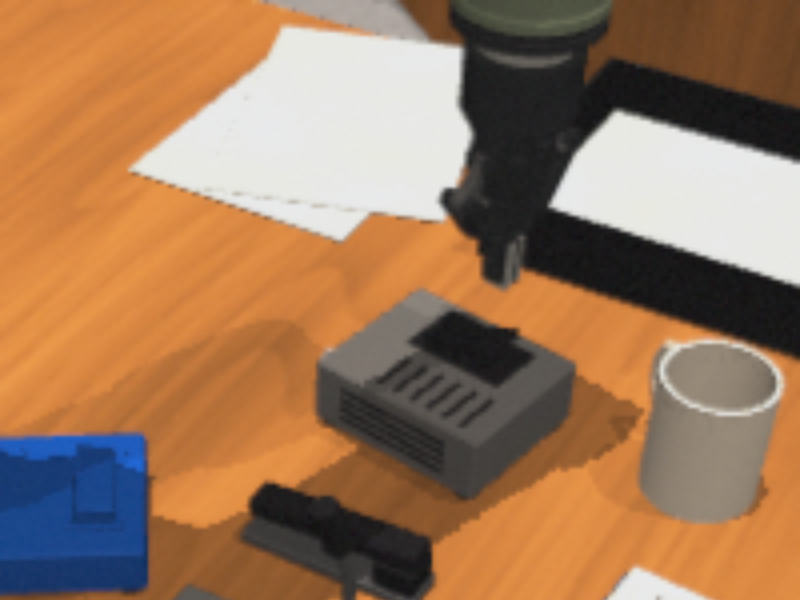

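The rocker is still off: its far edge stands at 73.5 mm and I felt no contact force. In the picture the tip, at crop (500,285), sits behind and left of the rocker at (475,345). I'll measure where the tip really is.

```bash
python3 - <<'E'
from h import *
show("now");print(np.round(read_state()["tool_rot"],3).tolist())
for n in("scene","top"):
    C=dict(np.load(n+"2.npz"));P=cloud(C)
    near=np.linalg.norm(P[...,:2]-[555,327],axis=-1)<70
    for lo,hi in((95,110),(110,125),(125,150),(150,200)):
        m=near&(P[...,2]>lo)&(P[...,2]<hi)
        q=P[m]
        if m.sum()>3:print(n,lo,m.sum(),q.min(0).round(),q.max(0).round(),np.median(q,0).round(1))
    W=np.linalg.inv(C["cam_to_world"])
    x=W@[555.6,326.7,109.7,1];u=C["cx"]+C["fx"]*x[0]/-x[2];v=C["cy"]+C["fy"]*x[1]/x[2];print("tcp px",u,v)
    if n=="scene":
        im=C["image"].copy();cv2.circle(im,(int(u),int(v)),2,(0,0,255),-1);a=im[110:230,300:460]
    else:
        im=C["image"].copy();cv2.circle(im,(int(u),int(v)),2,(0,0,255),-1);b=im[180:300,80:240]
    top=near&(abs(P[...,2]-55)<4)&(P[...,0]<700);print("amp",rect(P[top][:,:2]))
cv2.imwrite("pics/tip3.png",cv2.resize(np.hstack([a,b]),(800,300),interpolation=cv2.INTER_CUBIC))
E
```

```text
now t 8.43 tcp [555.6 326.7 109.7] F [-0.1 -0.1 -0.6] gap 0.0
[[0.165, 0.986, -0.0], [0.986, -0.165, -0.001], [-0.001, -0.0, -1.0]]
scene 125 21 [545. 313. 141.] [567. 330. 150.] [560.8 319.8 146.9]
scene 150 184 [538. 288. 151.] [572. 363. 199.] [562.9 316.4 183.2]
tcp px 384.1424336479605 173.47060353464127
amp [541.9 313.4 107.1 118.2 -11.1]
tcp px 135.27797513603366 223.04677969895758
amp [0. 0. 0. 0. 0.]
```

View pics/tip3.png

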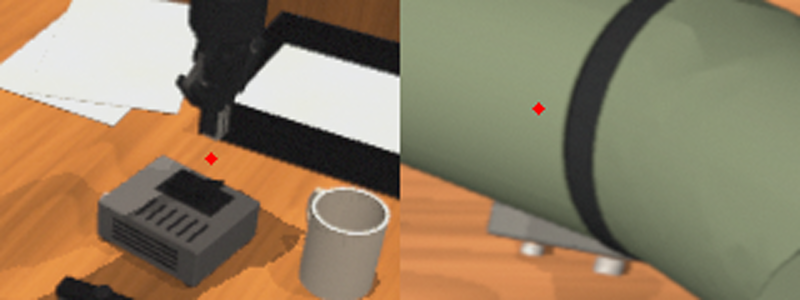

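The tip sits about 25–30 mm higher than the reported TCP (cloud 141, reported 110). Laterally it agrees, at x 545–567 and with the −y face at 313. So I'll rely on contact: descend with a guard until the stop is felt.

```bash
cat >> h.py <<'E'
def rocker(P,piv=np.array([537,330.2]),yaw=np.deg2rad(-9.5)):
    q=P[(np.linalg.norm(P[...,:2]-piv,axis=-1)<45)&(P[...,2]>61)&(P[...,2]<85)];ax=(q[:,:2]-piv)@[np.cos(yaw),np.sin(yaw)]
    return [(a,np.median(q[abs(ax-a)<5,2]).round(1)) for a in range(-20,31,10) if (abs(ax-a)<5).any()]
E
python3 - <<'E'
from h import *
p=read_state()["eef_pos"];xy=[556,327]
movel([*xy,66]);
for z in range(62,28,-4):
    g=movel([*xy,z],max_speed=25,guard=10);show(f"{z} {g}")
    if g:break
c=camera("scene");im=c["image"][110:230,300:460];cv2.imwrite("pics/press4.png",cv2.resize(im,(800,600)))
E
```

```text
62 False t 9.18 tcp [556.2 327.1  62.4] F [-0.1  0.6  0. ] gap 0.2
58 False t 9.49 tcp [556.  326.9  57.9] F [ 0.2 -0.8  0.3] gap -0.2
54 False t 9.8 tcp [555.9 327.   53.8] F [ 0.2  0.1 -0.6] gap -0.2
50 False t 10.11 tcp [555.9 326.9  49.8] F [-0.4  0.5  0.5] gap -0.1
46 False t 10.42 tcp [555.9 327.   45.9] F [ 0.2 -0.5 -0.1] gap -0.2
42 False t 10.72 tcp [555.9 326.9  41.8] F [-0.   0.7  0.2] gap -0.1
38 False t 11.03 tcp [555.8 327.   37.8] F [-0.1 -1.1 -0. ] gap 0.1
34 True t 11.24 tcp [556.3 327.2  36.1] F [-2.5 -4.2 15.2] gap -0.1
```

View pics/press4.png

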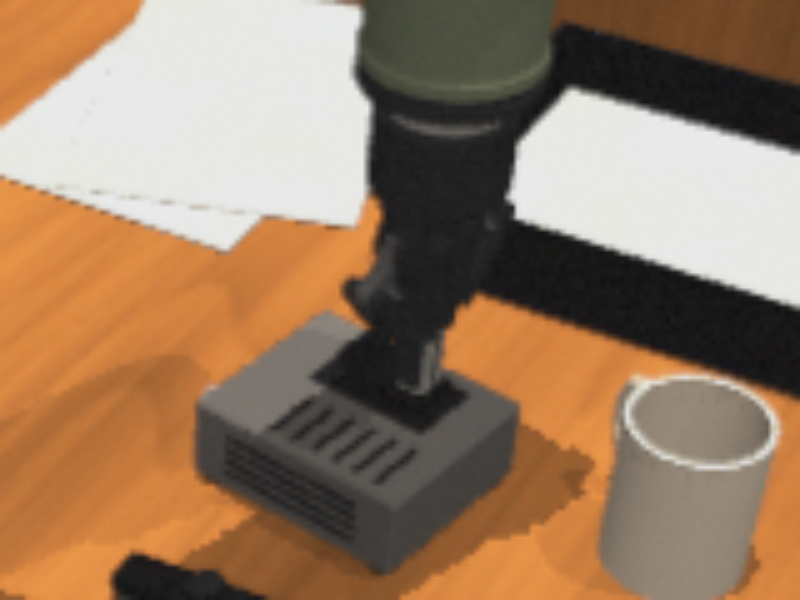

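Contact at a reported 36 mm with 15 N; the picture shows the tip on the rocker's far half at (425,380). I'll lift off and check the rocker's angle.

```bash
python3 - <<'E'
from h import *
movel([556,327,110]);show("up")
P=cloud(camera("scene"));print(rocker(P))
movel([556,327,240]);c=camera("scene");P=cloud(c);print(rocker(P))
t=(np.linalg.norm(P[...,:2]-[529,308],axis=-1)<105)&(abs(P[...,2]-55)<4)&(abs(c["image"][...,2].astype(int)-c["image"][...,0])<40)
t=cv2.morphologyEx(t.astype(np.uint8),cv2.MORPH_OPEN,np.ones((3,3)))>0
print("amp",rect(P[t][:,:2]))
E
```

```text
up t 11.94 tcp [555.9 326.5 109.3] F [-0.  -0.3 -0.4] gap 0.1
[(-20, np.float64(74.0)), (-10, np.float64(70.3)), (0, np.float64(66.2)), (10, np.float64(65.6)), (20, np.float64(65.0)), (30, np.float64(64.5))]
[(-20, np.float64(74.7)), (-10, np.float64(70.6)), (0, np.float64(67.0)), (10, np.float64(65.4)), (20, np.float64(65.8)), (30, np.float64(65.4))]
amp [530.8 307.  120.5 138.7  -9.3]
```

The rocker is on: the far half is flat at about 65.5 mm, the near half is up at 74, and the amp hasn't moved. The true tip is about 30 mm above the reported TCP, so the round key's bottom (50 mm) should come at a reported 20.

```bash
python3 - <<'E'
from h import *
xy=[521.3,-307.8];yaw=np.deg2rad(4.5)
over(xy,yaw,240);movel([*xy,45]);show("near")
c=camera("scene");cv2.imwrite("pics/key5.png",cv2.resize(c["image"][280:420,150:330],(720,560)))
g=movel([*xy,16],max_speed=20,guard=12);show(g);wait(.2);show("held")
movel([*xy,240])
for n in("scene","top"):
    P=cloud(camera(n))
    for k,a in(("round",xy),("square",(587.2,-302.8)),("long",(549.8,-248))):
        m=(np.linalg.norm(P[...,:2]-a,axis=-1)<7)&(P[...,2]<80);print(n,k,np.median(P[m][:,2]).round(1) if m.any() else None,m.sum())
show("up")
E
```

```text
near t 16.77 tcp [ 521.7 -308.    45.8] F [ 0.2  0.6 -0.2] gap 0.1
True t 17.96 tcp [ 521.3 -307.8   20.2] F [-2.9 -0.  10.1] gap 0.2
held t 18.16 tcp [ 521.3 -307.8   20.2] F [-2.2 -0.2 11.1] gap -0.2
scene round 50.1 36
scene square 56.2 37
scene long 56.4 35
top round 48.7 44
top square 55.1 41
top long 55.3 44
up t 19.88 tcp [ 521.1 -307.7  239.4] F [-0.3 -0.1  0.4] gap -0.0
```

View pics/key5.png

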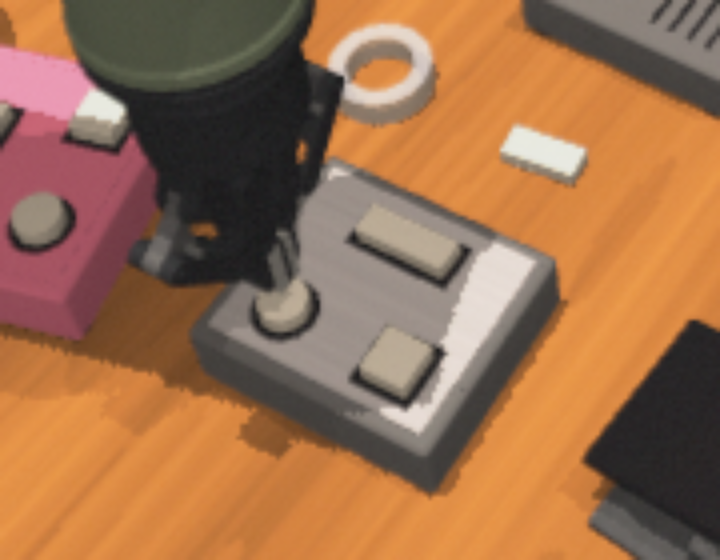

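The round key is in, at about 50 mm, with the others still up at about 56; the picture shows the tip over the round key at (285,305). Now the talk bar, whose bottom should be at a reported 15.

```bash
python3 - <<'E'
from h import *
xy=[520,-14];yaw=np.deg2rad(1)
over(xy,yaw,240);movel([*xy,40]);show("near")
g=movel([*xy,11],max_speed=20,guard=15);show(g);wait(.6);show("held")
c=camera("scene");P=cloud(c);cv2.imwrite("pics/mic6.png",cv2.resize(c["image"][160:400,170:450],(700,600)))
for dy in(-26,-22,22,26):
    m=(np.linalg.norm(P[...,:2]-[520,-14+dy],axis=-1)<5)&(P[...,2]<70);print(dy,np.median(P[m][:,2]).round(1) if m.any() else None)
print(rocker(P))
for k,a in(("round",(521.3,-307.8)),("square",(587.2,-302.8)),("long",(549.8,-248))):
    m=(np.linalg.norm(P[...,:2]-a,axis=-1)<7)&(P[...,2]<80);print(k,np.median(P[m][:,2]).round(1) if m.any() else None)
E
```

```text
near t 22.49 tcp [520.4 -14.   40.6] F [-0.2 -0.5  0. ] gap -0.3
True t 23.64 tcp [520.  -14.   15.1] F [-4.4 -2.  16.2] gap 0.5
held t 24.24 tcp [520.  -14.   15.1] F [-3.6 -1.8 17.4] gap 0.0
-26 44.3
-22 44.6
22 44.6
26 44.1
[(-20, np.float64(74.5)), (-10, np.float64(70.0)), (0, np.float64(66.0)), (10, np.float64(64.9)), (20, np.float64(65.7)), (30, np.float64(64.6))]
round 50.0
square 56.6
long 56.4
```

View pics/mic6.png

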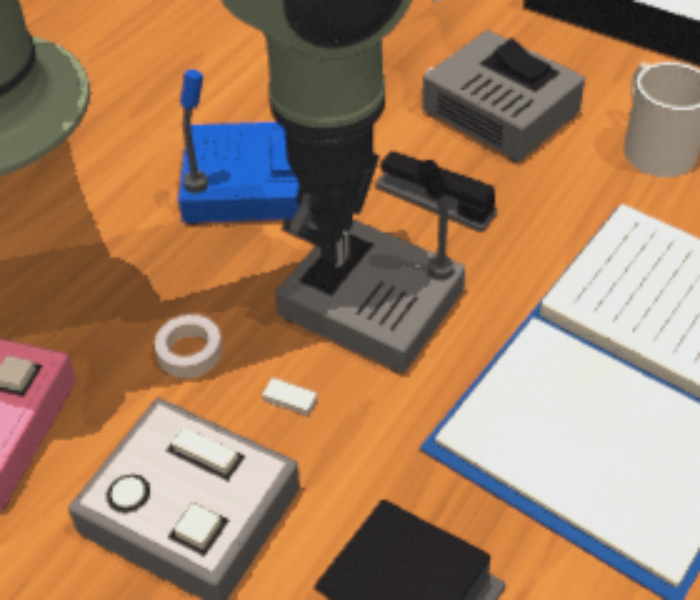

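The picture shows the tip on the bar at (340,260), and both ends of the bar are down at about 44.5 mm with a steady 17 N. The rocker is on and the round key is in, so I'm handing in.

```bash
python3 -c "
from workcell import *
finish_job()"
```

```text
the job is handed in; nothing more can be done
```

I switched the amplifier on, pressed the round key in, and pressed the talk bar down, in that order. I handed the job in with the bar still held, at about 24 s; no verdict is reported.

- **Rocker:** it is on. The far half lies flat at about 65 mm and the near half is up at about 74 mm.
- **Keys:** the round key's top is at 50 mm, which is fully down. The square and long keys are still up at about 56.5 mm.
- **Talk bar:** both ends are at about 44.5 mm, which is fully down, with about 17 N steady on it.
- **Boxes:** the amp was measured again after the rocker press and had not moved beyond the 2 mm measuring error. For the selector, mic base and the other desk things I only have the last picture, which shows nothing displaced.

**Failed and disagreeing checks:** my first rocker press missed. The closed fingertips sit about 30 mm above the TCP position the robot reports. The camera showed this, and the contact heights at the rocker, round key and talk bar all agreed with it. I found the surfaces by guarded contact from then on.

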